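Latch the medicine case

ROBOT

A 6-joint arm with a two-finger parallel gripper is mounted at the origin on the work surface. World frame = base frame: x ahead of the robot, y to its left, z up, the work surface at z = 0. Lengths are in m, angles in rad, forces in N, time in s.
With the tool pointing down it reaches from about 0.35 to 0.975 m from the base axis. Payload 4.9 kg.
Tool frame: the origin (TCP) lies between the finger pads; the fingertips stand 17 mm ahead of it and the grasp point (between the pads) lies 2 mm behind it (manip.nose_length is the distance from the TCP to the fingertips, in m); z points along the fingers, y is the line along which they close (so a half turn about z gives the same grasp; the last joint's range is limited). The gripper opens to 85 mm and grips with 20 to 120 N. Pads are 22 mm wide; open, the fingers measure 114 mm over their backs; the gripper's body (76 mm by 85 mm) begins 54 mm behind the grasp point. The pads swing forward as they close: fully open they stand 13 mm farther back than shut.
Start: joints at [-1.384, 0.053, 1.613, -0, 1.476, -0.119], TCP at [0.188, -0.596, 0.215] pointing down, gripper open.
Joint ranges: [-3.01, 3.01], [-1.01, 2.22], [0.06, 2.58], [-1.02, 4.17], [0.09, 2.62], [-3.14, 3.14]. Speed limits (rad/s): [2.57, 2.57, 3.14, 3.14, 3.14, 3.14].

INTERFACE

Orientations are given as a unit quaternion [w, x, y, z].
In Python, from plant import manip gives the robot as it stands. The module is installed in compiled form; this text tells all that it offers.
- The arm moves only by the tool apply_moves, never from a script. Its argument "moves" is a list of rows, each a list of 3 entries, a list of its own where there are three numbers: the turn, a rotation vector about the tool's x, y, z in rad, then the shift along the tool's x, y, z in cm, then the closure, from -1 (fully open) to 1 (shut), so that 0 is half open. A call has 1 to 20 rows; each row is the pose to reach, as a shift and turn from the pose commanded when the call began, along the tool's axes at that moment; what a row does not reach only later rows make up. A row lasts 1/10 s, in which the tool goes at most 50 mm and 8.59 degrees, less where a joint would pass 70% of its speed; a pose out of reach is approached as far as the arm can. A call with a gripper value outside its range is refused whole. The fingers move at their own pace and stop on an object; the grip force is fixed at half the most. Time passes only in rows, so rows that repeat a pose let the fingers close. It gives the time, the measured TCP pose, the force, the opening and the grip force at its end, in the units of the state.
- manip.state(): the state, without advancing time (a new reading comes with each control period).
- manip.grab_frame(name): name is "side" or "top"; returns a dict with "image" (384x512x3 uint8, red, green, blue), "K" (3x3 intrinsics, pixels), "rvec" (rotation vector, rad) and "tvec" (3), from world to camera coordinates, as OpenCV has them. Camera axes: x right, y down, z forward; pixel columns grow to the right and rows downward; lengths in m; the calibration is good to about 2 mm. A picture is of the moment at which its call begins. There is no depth.
- manip.job_done(): hands the job in; it is judged then, once.
Trained networks look in a picture, given as the dict that the camera call returned (one of the last four; its "shot" number tells which), for a name from the list of things; names that differ only in an ending like _2 or _b are one class to them, and where a whole thing is asked for, a point or a joint stands for the part that bears it (a point fixed in the world has none). Each returns a list of dicts, best first, with "score" (0 to 1); they miss things now and then, are a little off and sometimes report something else, mostly with a low value. They report only what shows in the picture. A call takes as long as a camera call.
- manip.look_for(picture, label): "location" ([x, y, z] in m, in the coordinates of the camera as it stood for that picture, good to about 4 mm: the middle of the surface that is visible of it).
- manip.silhouettes(picture, label): "pixels" (384x512 bool, what is visible of it).
- manip.spot_point(picture, label): "location" ([x, y, z] in m, in the coordinates of the camera as it stood for that picture, good to about 4 mm: a listed point, or the origin of a listed thing).
The state is a dict: "time": time; "joint_pos": joint angles; "joint_vel": joint speeds; "joint_efforts": joint torques, N m; "tool_pos": TCP position; "tool_rot": TCP orientation; "contact_force": force on the tool from outside, world axes, zero at the start; "ft_torque": the same for the moment, N m; "gripper_width": opening from 0.0 (shut) to 1.0 (fully open); "grasp_force": force on a finger pad.
Only numpy, scipy, OpenCV 4.12 (cv2) and the standard library are available. Lean on these libraries where they do the work, as an engineer would, in place of code of your own. Each camera call takes 0.05 s, during which the arm holds its last target. There are 200 camera calls.

TASK

The orange medicine case stands slightly ajar with its toggle latch open: swing the latch's wire bail over the keeper and draw its bar back under the keeper's lip, gently, without ramming or tugging it. Then press the lever down past centre so that it pulls the case shut and lies fully home, and make sure by holding a steady push of about 10 N on the closed lever for a second; never push or squeeze the lever, or push on the keeper's half of the case, with more than 25 N. Leave the bottle, the jar and the pill tray where they stand, and let go.

Things in the scene. Friction and masses are not known exactly. Their poses are not given: they have to be found in the camera images.
- case: Orange plastic case, two upright half shells hinged along the bottom; stands firmly, never slides. 163 mm deep (x), 270 wide (y), top face 170 above the table. Origin at table height under the joint line of the shells. x points from the latch's lever to the keeper, z up. The -x half carries the steel latch, the +x half the steel keeper, both at y = 0; nothing else is on the top face.
- shell (a joint): Tilt (rad) of the +x half shell about the bottom hinge: 0 shut, 0.034 ajar at the start (keeper about 6.5 mm farther out). A rubber seal springs it open, about 11 N per mm at the keeper; the closed latch leaves it at about 0.003.
- lever (a joint): Lever angle (rad) about an axis along case y through latch_pivot: 0 home (level, end towards -x of the case, hard stop), pi/2 upright, 2.5 farthest, leaning to the keeper. Stays where left; moving the bail turns it freely (2 to 4 N): near 2.2 with the bar 10 mm beyond its seat, 1.5 drawn back. Bail hooked: resists from 1.3 to dead centre near 0.3, up to 9 N at lever_pad, then snaps home.
- latch_pivot (a point): Axis of the lever's hinge, at case (-22, 0, 194) mm, 24 mm above the case's top face.
- lever_pad (a point): Point on the lever's broad pushing face (steel strip 18 mm wide, 60 long, 5 thick): 52 mm out from the pivot, 10 mm off the line through it; the end is 68 mm out. The face looks up when home (then 34 mm above the case's top), to the keeper when upright. Axes turn with the lever: z outward normal of the face, x from the end towards the pivot.
- bail_bar (a point): Centre of the bail's cross bar (6 mm thick, along case y), end of a loop 24 mm wide inside, legs 61 mm, hinged on the lever 15 mm from its pivot. Each bar end has a round ear, 11 mm diameter; 44 mm over both: pinch these along case y, the loop turns freely in the grip. Moved, bail and lever follow in the plane case y = 0 and stay where left. x axis along the legs, away from the lever.
- keeper_seat (a point): Where the bar's centre sits when hooked, 22 mm above the case's top. Keeper 22 mm wide: post with its +x face 3 mm to -x of here; 4 mm thick lip on it, underside 7 mm above here, reaching 4 mm to +x; flat pedestal 5 mm below here, reaching 19 mm to +x (a resting bar is 2 mm below here). Bring the bar down 10 mm to +x of here, draw it back under the lip until felt on the post. Axes as the case.
- amber_bottle: Amber bottle with white cap, 56 mm diameter, 115 high, beside the case; bystander. Origin under its centre.
- white_jar: White plastic jar, 50 mm diameter, 70 high, beside the case; bystander. Origin under its centre.
- pill_tray: Clear pill tray with dividers, 100 by 200 by 28 mm, beyond the case; bystander. Origin under its centre.

How it is judged:
By the outcome, as a careful person would: the job done as asked, in the order asked, and still so for the second after the job is handed in, with the robot touching nothing.
It also fails if it takes over 61 s, if anything falls off the work surface, if the arm or the gripper's body presses on something with over 40 N, if the wrist force passes 120 N, or if a joint passes its speed limit or range.

## Working session

There is one attempt and no reset: what is moved stays moved. The work goes in short steps, Python scripts to look and compute and a tool call to move; the robot and the scene stay as the last step left them, time stands still between calls to the robot, and variables do not carry over. Pictures are saved under pics/ and viewed, at most 13 in all, crops included, and the job is handed in when it is done.

Besides the shell and the picture viewer there is one more tool, called in YAML: its name, and indented under it one key for each argument. apply_moves: Moves the arm, as the interface text tells. Its arguments: {"type":"object","properties":{"moves":{"type":"array"}},"required":["moves"]}

```bash
mkdir -p pics
cat > h.py <<'E'
import numpy as np, cv2
from scipy.spatial.transform import Rotation as R
from plant import manip
def w(p,pic):
    Rm=cv2.Rodrigues(np.array(pic["rvec"],float))[0]
    return Rm.T@(np.array(p)-np.array(pic["tvec"]).ravel())
def tool():
    s=manip.state(); q=s["tool_rot"]
    return np.array(s["tool_pos"]),R.from_quat([q[1],q[2],q[3],q[0]])
def spots(labels,cams=("side","top")):
    out={}
    for c in cams:
        p=manip.grab_frame(c)
        for l in labels:
            r=manip.spot_point(p,l)
            if r: 
                out[(c,l)]=w(r[0]["location"],p); print(c,l,out[(c,l)].round(4),round(r[0]["score"],2))
            else: print(c,l,None)
        out[c]=p
    return out
E
python3 - <<'E'
from h import *
o=spots(["case","latch_pivot","lever_pad","bail_bar","keeper_seat","amber_bottle","white_jar","pill_tray"])
for c in("side","top"): cv2.imwrite(f"pics/{c}0.png",o[c]["image"][:,:,::-1])
print({k:np.round(v,3) for k,v in manip.state().items()})
t,r=tool(); print(r.as_matrix().round(3))
E
```

```text
side case [0.6005 0.0783 0.0011] 0.65
side latch_pivot [0.5805 0.0832 0.193 ] 0.83
side lever_pad [0.5851 0.0834 0.2481] 0.52
side bail_bar [0.5967 0.0783 0.2672] 0.61
side keeper_seat [0.6299 0.0702 0.1918] 0.95
side amber_bottle [ 0.5438 -0.1745 -0.001 ] 0.71
side white_jar [0.7617 0.0324 0.0019] 0.62
side pill_tray [0.7595 0.0331 0.0015] 0.72
top case [ 0.5994  0.0751 -0.0033] 0.9
top latch_pivot [ 0.6016  0.0734 -0.0025] 0.74
top lever_pad [0.5872 0.0838 0.2446] 0.6
top bail_bar [0.5995 0.077  0.2631] 0.45
top keeper_seat [0.6313 0.0663 0.194 ] 0.6
top amber_bottle [ 5.476e-01 -1.698e-01 -5.000e-04] 0.72
top white_jar [ 0.6104  0.303  -0.0028] 0.52
top pill_tray [ 7.64e-01  3.86e-02 -5.00e-04] 0.79
{'time': np.float64(0.9), 'joint_pos': array([-1.384,  0.053,  1.613,  0.   ,  1.476, -0.119]), 'joint_vel': array([-0.001,  0.001, -0.   ,  0.   , -0.001, -0.   ]), 'joint_efforts': array([ 4.0000e-03, -3.9367e+01, -3.7047e+01,  0.0000e+00,  0.0000e+00,
       -0.0000e+00]), 'tool_pos': array([ 0.188, -0.596,  0.215]), 'tool_rot': array([0.   , 0.988, 0.152, 0.   ]), 'contact_force': array([ 0.079, -0.434,  0.392]), 'ft_torque': array([-0.003, -0.036,  0.027]), 'grasp_force': np.float64(0.0), 'gripper_width': np.float64(1.0)}
[[ 0.954  0.301  0.   ]
 [ 0.301 -0.954 -0.   ]
 [ 0.     0.    -1.   ]]
```

View pics/side0.png

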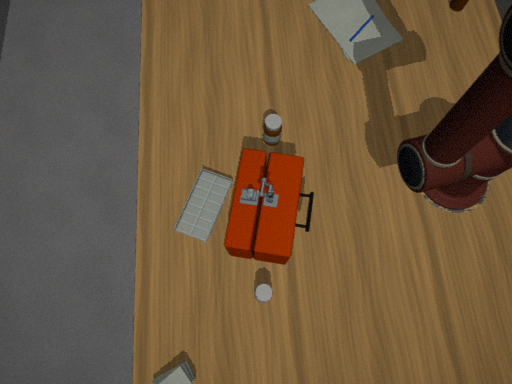

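View pics/top0.png

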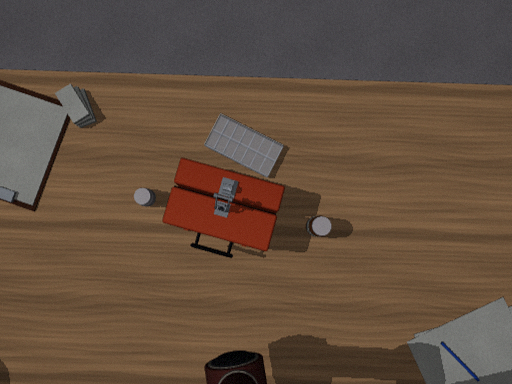

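The case sits at about (0.60, 0.077) with its x axis yawed about -15°. The bail and lever stand roughly upright at top-image pixel (223,200), with the bottle at (320,226), the jar at (144,197) and the tray behind the case at (245,145). Next I'll refine the yaw and work out the approach.

```bash
cat >> h.py <<'E'
import json,os
def plane(px,pic,z):
    Rm=cv2.Rodrigues(np.array(pic["rvec"],float))[0]; C=-Rm.T@np.array(pic["tvec"]).ravel()
    d=(Rm.T@np.linalg.inv(pic["K"])@np.c_[px,np.ones(len(px))].T).T
    return C+d*((z-C[2])/d[:,2])[:,None]
def target(p,yaw,tilt):
    "shift(cm)/turn from current measured pose to tool at p, tool x along case x, z down leaning"
    t,r=tool()
    g=R.from_euler('z',yaw)*R.from_matrix(np.diag([1.,-1,-1]))*R.from_rotvec([0,-tilt,0])
    return (r.inv()*g).as_rotvec().round(3),(r.inv().apply(np.array(p)-t)*100).round(2)
E
python3 - <<'E'
from h import *
o=spots(["latch_pivot","lever_pad","bail_bar","keeper_seat"])
for c in("side","top"):
    im=o[c]["image"]; hsv=cv2.cvtColor(im,cv2.COLOR_RGB2HSV)
    m=((hsv[...,0]<12)&(hsv[...,1]>200)&(hsv[...,2]>150)).astype(np.uint8)
    n,l,s,cc=cv2.connectedComponentsWithStats(m)
    k=np.argsort(s[1:,4])[-2:]+1; print(s[k,4])
    for i in k:
        pts=np.argwhere(l==i)[:,::-1].astype(float); P=plane(pts,o[c],.17)[:,:2]
        print(c,cv2.minAreaRect((P*1000).astype(np.float32)))
yaw=-.265
ap=np.array([.5985,.077,.265])
print(target(ap+[0,0,.08],yaw,.4))
E
```

```text
side latch_pivot [0.5791 0.0826 0.1943] 0.82
side lever_pad [ 6.107e-01  3.009e-01 -5.000e-04] 0.58
side bail_bar [0.5965 0.0754 0.2657] 0.57
side keeper_seat [0.6302 0.0668 0.1915] 0.72
top latch_pivot [0.5777 0.0853 0.1939] 0.75
top lever_pad [0.5908 0.0817 0.2456] 0.72
top bail_bar [0.6012 0.0775 0.2592] 0.51
top keeper_seat [0.633  0.0709 0.1957] 0.59
[  48 1462]
side ((642.6187133789062, 155.69960021972656), (50.26434326171875, 15.862671852111816), 73.50303649902344)
side ((554.89990234375, 97.95988464355469), (248.5113983154297, 78.90167999267578), 76.19335174560547)
[]
(array([ 0.114, -0.389,  0.563]), array([ 59.39, -51.82, -13.04]))
```

apply_moves:
  moves:
    - [[0,0,0],[0,0,-5],-1]
    - [[0,0,0],[0,0,-10],-1]
    - [[0,0,0.1],[4,-3,-13],-1]
    - [[0,0,0.2],[8,-6,-13],-1]
    - [[0.1,-0.39,0.56],[59.4,-51.8,-13],-1]
    - [[0.1,-0.39,0.56],[59.4,-51.8,-13],-1]
    - [[0.1,-0.39,0.56],[59.4,-51.8,-13],-1]
    - [[0.1,-0.39,0.56],[59.4,-51.8,-13],-1]
    - [[0.1,-0.39,0.56],[59.4,-51.8,-13],-1]
    - [[0.1,-0.39,0.56],[59.4,-51.8,-13],-1]
    - [[0.1,-0.39,0.56],[59.4,-51.8,-13],-1]
    - [[0.1,-0.39,0.56],[59.4,-51.8,-13],-1]
    - [[0.1,-0.39,0.56],[59.4,-51.8,-13],-1]
    - [[0.1,-0.39,0.56],[59.4,-51.8,-13],-1]
    - [[0.1,-0.39,0.56],[59.4,-51.8,-13],-1]
    - [[0.1,-0.39,0.56],[59.4,-51.8,-13],-1]
    - [[0.1,-0.39,0.56],[59.4,-51.8,-13],-1]
    - [[0.1,-0.39,0.56],[59.4,-51.8,-13],-1]
    - [[0.1,-0.39,0.56],[59.4,-51.8,-13],-1]
    - [[0.11,-0.39,0.56],[59.4,-51.8,-13],-1]

```text
time: 3.4
tool_pos: [0.5988, 0.0778, 0.3441]
tool_rot: [-0.024, 0.972, -0.127, -0.198]
contact_force: [-0.2, 0.6, -0.2]
gripper_width: 0.999
grasp_force: 0.0
```

Run:
```python
from h import *
o=spots(["bail_bar","keeper_seat","latch_pivot"])
o2=o["top"]; im=o2["image"]; hsv=cv2.cvtColor(im,cv2.COLOR_RGB2HSV)
m=((hsv[...,0]<12)&(hsv[...,1]>180)&(hsv[...,2]>90)).astype(np.uint8); m[:120]=0;m[260:]=0
n,l,s,cc=cv2.connectedComponentsWithStats(m)
for i in np.argsort(s[1:,4])[-3:]+1:
    P=plane(np.argwhere(l==i)[:,::-1].astype(float),o2,.17)[:,:2]; print(s[i,4],cv2.minAreaRect((P*1000).astype(np.float32)))
a=cv2.resize(o["side"]["image"][140:270,215:315],None,fx=4,fy=4,interpolation=2)
b=cv2.resize(im[140:270,170:270],None,fx=4,fy=4,interpolation=2)
cv2.imwrite("pics/c1.png",np.hstack([a,b])[:,:,::-1])
t,r=tool(); print(r.as_matrix().round(3))
```

```text
side bail_bar [0.5984 0.0745 0.2648] 0.67
side keeper_seat [0.6301 0.0682 0.192 ] 0.6
side latch_pivot [0.5817 0.0806 0.1948] 0.95
top bail_bar None
top keeper_seat [0.6307 0.0686 0.1925] 0.59
top latch_pivot None
383 ((665.3818969726562, 174.3517608642578), (49.893646240234375, 63.98774719238281), 75.74526977539062)
499 ((526.8781127929688, -28.012706756591797), (92.71280670166016, 39.264503479003906), 1.5703296661376953)
1113 ((574.876953125, 179.2873992919922), (84.64274597167969, 94.09297943115234), 77.19542694091797)
[[ 0.889 -0.259 -0.376]
 [-0.24  -0.966  0.098]
 [-0.389  0.003 -0.921]]
```

View pics/c1.png

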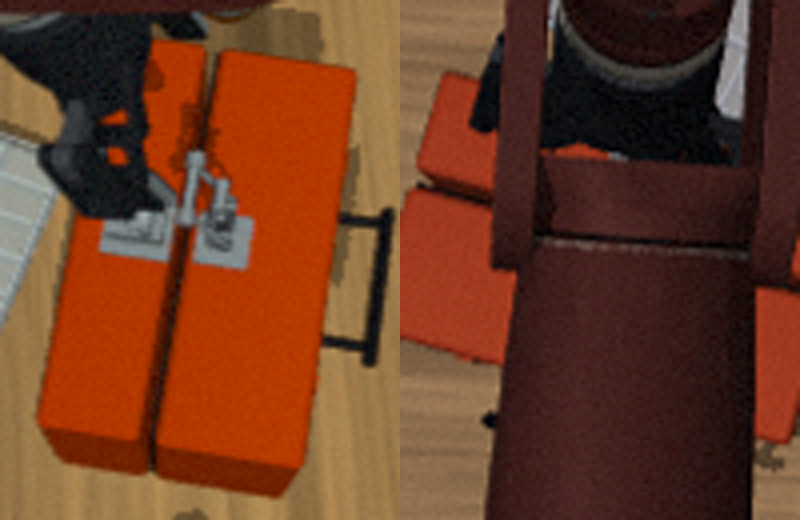

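The bar's ears show at crop pixels (196,158) and (186,222), the keeper is at (140,225), and the tool yaw of -15° matches. I'll descend around the ears now.

apply_moves:
  moves:
    - [[0,0,0],[1.5,0,3.5],-1]
    - [[0,0,0],[2.6,0.05,5.8],-0.6]
    - [[0,0,0],[3.1,0.05,6.9],-0.3]
    - [[0,0,0],[3.1,0.05,6.9],-0.15]
    - [[0,0,0],[3.1,0.05,6.9],-0.15]
    - [[0,0,0],[3.1,0.05,6.9],-0.15]

```text
time: 4.4
tool_pos: [0.6009, 0.0756, 0.2712]
tool_rot: [-0.024, 0.972, -0.128, -0.195]
contact_force: [0.6, -0.3, 0.8]
gripper_width: 0.579
grasp_force: 0.0
```

Run:
```python
from h import *
o=spots(["bail_bar"],("side",))
t,r=tool();s=manip.state()
print(t.round(4),s["contact_force"].round(1),s["ft_torque"].round(2),s["gripper_width"])
a=cv2.resize(o["side"]["image"][150:230,225:300],None,fx=7,fy=7,interpolation=2)
cv2.imwrite("pics/c2.png",a[:,:,::-1])
```

```text
side bail_bar [0.7599 0.0348 0.0009] 0.35
[0.6008 0.0756 0.2709] [ 0.5  0.9 -0.2] [-0.07 -0.15  0.02] 0.5743741067276816
```

View pics/c2.png

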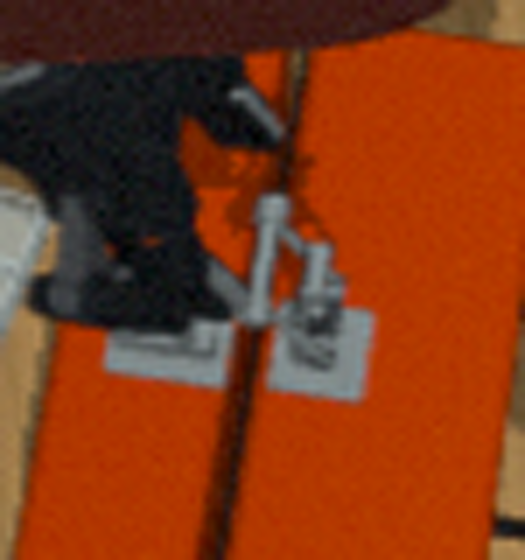

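```bash
cat >> h.py <<'E'
def proj(P,pic): return cv2.projectPoints(np.array(P,float),np.array(pic["rvec"],float),np.array(pic["tvec"],float),np.array(pic["K"],float),None)[0][:,0]
E
python3 - <<'E'
from h import *
p=manip.grab_frame("side"); t,r=tool()
pts={}
for z in(.0,.012):
  for y in(-.0245,.0245): pts[f"pad y{y} z{z}"]=t+r.apply([0,y,z])
pts["tcp"]=t
b=np.array([.5985,.077,.2645]); yv=np.array([.259,.966,0])
pts["ear+"]=b+.022*yv; pts["ear-"]=b-.022*yv
pts["seat"]=[.6308,.0685,.1928]; pts["pivot"]=[.5798,.0829,.194]
q=(proj(list(pts.values()),p)-[225,150])*7
for k,v in zip(pts,q): print(k,v.round())
Rm=cv2.Rodrigues(np.array(p["rvec"],float))[0]; print("cam",(-Rm.T@np.array(p["tvec"]).ravel()).round(3))
for pic in ("side",):
  m=manip.silhouettes(p,"bail_bar")
  for x in m[:2]:
    ys,xs=np.nonzero(x["pixels"]); print(x["score"],len(xs),(np.array([xs.min(),xs.max()])-225)*7,(np.array([ys.min(),ys.max()])-150)*7)
E
```

```text
pad y-0.0245 z0.0 [247. 314.]
pad y0.0245 z0.0 [273. 175.]
pad y-0.0245 z0.012 [260. 326.]
pad y0.0245 z0.012 [286. 189.]
tcp [260. 244.]
ear+ [255. 316.]
ear- [278. 192.]
seat [170. 301.]
pivot [315. 328.]
cam [0.642 0.347 1.076]
0.49 96 [245 294] [203 336]
0.25 1851 [ -7 280] [ 56 756]
```

apply_moves:
  moves:
    - [[0,0,0],[0,-0.1,0.35],-0.12]
    - [[0,0,0],[0,-0.1,0.35],-0.1]
    - [[0,0,0],[0,-0.1,0.35],-0.08]
    - [[0,0,0],[0,-0.1,0.35],-0.06]
    - [[0,0,0],[0,-0.1,0.35],-0.06]

```text
time: 5.1
tool_pos: [0.599, 0.0769, 0.2658]
tool_rot: [-0.024, 0.972, -0.128, -0.197]
contact_force: [-0.1, 0.1, -0.3]
gripper_width: 0.529
grasp_force: 0.0
```

Run:
```python
from h import *
p=manip.grab_frame("side");q=manip.grab_frame("top")
s=manip.state();print(s["tool_pos"].round(4),s["contact_force"].round(1),s["ft_torque"].round(2),s["gripper_width"])
a=cv2.resize(p["image"][160:210,235:295],None,fx=12,fy=12,interpolation=cv2.INTER_CUBIC)
cv2.imwrite("pics/c3.png",a[:,:,::-1])
```

```text
[0.5991 0.0769 0.2658] [-0.8 -0.6  0. ] [-0.04 -0.22  0.01] 0.5324041059547912
```

View pics/c3.png

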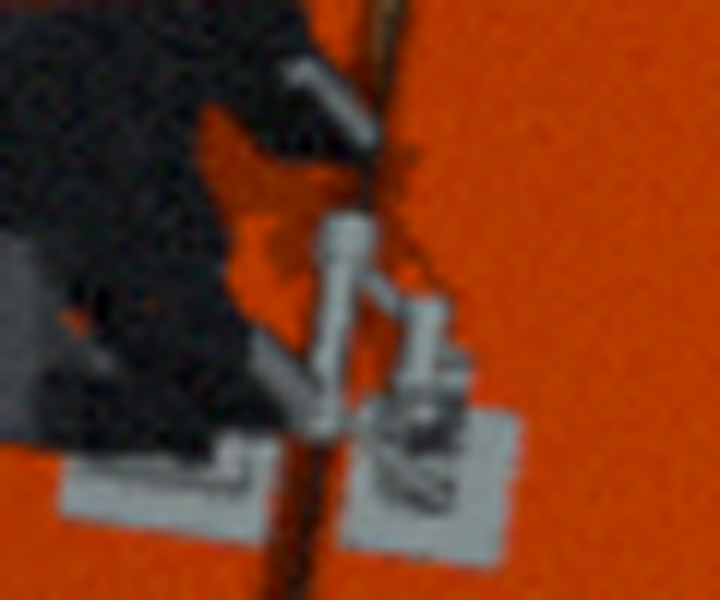

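The crop shows the bar from (348,215) to (320,435), with the fingertips near (372,160) and (330,415). The tips look as if they stop short of the bar. I'll close a little to test that.

apply_moves:
  moves:
    - [[0,0,0],[0,0,0],-0.04]
    - [[0,0,0],[0,0,0],0.0]
    - [[0,0,0],[0,0,0],0.03]
    - [[0,0,0],[0,0,0],0.03]

```text
time: 5.6
tool_pos: [0.599, 0.077, 0.2658]
tool_rot: [-0.024, 0.972, -0.128, -0.197]
contact_force: [-0.5, 0.2, 0.3]
gripper_width: 0.486
grasp_force: 0.0
```

apply_moves:
  moves:
    - [[0,0,0],[0,0,0],0.08]
    - [[0,0,0],[0,0,0],0.13]
    - [[0,0,0],[0,0,0],0.16]
    - [[0,0,0],[0,0,0],0.16]

```text
time: 6.0
tool_pos: [0.599, 0.0769, 0.2657]
tool_rot: [-0.024, 0.972, -0.128, -0.197]
contact_force: [-0.6, -0.2, 0.2]
gripper_width: 0.421
grasp_force: 0.0
```

Run:
```python
from h import *
p=manip.grab_frame("side")
s=manip.state();print(s["tool_pos"].round(4),s["contact_force"].round(1),s["ft_torque"].round(2),s["gripper_width"],manip.nose_length)
t,r=tool()
print(((proj([t,t+r.apply([0,0,.017]),t+r.apply([-.011,.018,.017]),t+r.apply([-.011,-.018,.017]),t+r.apply([0,0,-.054])],p)-[235,160])*12).round())
a=cv2.resize(p["image"][160:210,235:295],None,fx=12,fy=12,interpolation=cv2.INTER_CUBIC)
cv2.imwrite("pics/c4.png",a[:,:,::-1])
```

```text
[0.599  0.0769 0.2658] [0.5 0.8 0.4] [-0.02 -0.21 -0.03] 0.4167314961922051 0.017
[[335. 312.]
 [366. 343.]
 [434. 259.]
 [402. 432.]
 [228. 205.]]
```

View pics/c4.png

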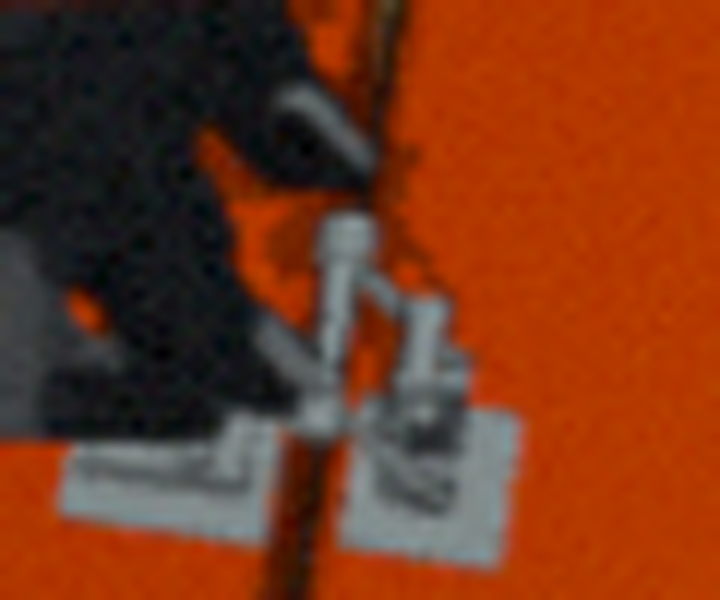

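The closing test at 35 mm met nothing, so the tips stop short of the bar (tips at (375,185) and (325,385)). I'll open and advance along the fingers.

apply_moves:
  moves:
    - [[0,0,0],[0,0,0],-0.2]
    - [[0,0,0],[0,0,0],-0.2]
    - [[0,0,0],[0,0,0],-0.2]
    - [[0,0,0],[0,0,0.7],-0.2]
    - [[0,0,0],[0,0,1.4],-0.2]
    - [[0,0,0],[0,0,2.0],-0.2]
    - [[0,0,0],[0,0,2.0],-0.1]
    - [[0,0,0],[0,0,2.0],-0.05]
    - [[0,0,0],[0,0,2.0],0.0]
    - [[0,0,0],[0,0,2.0],0.02]
    - [[0,0,0],[0,0,2.0],0.02]

```text
time: 7.15
tool_pos: [0.5916, 0.0802, 0.2472]
tool_rot: [-0.025, 0.972, -0.127, -0.197]
contact_force: [-0.4, 5.3, -1.7]
gripper_width: 0.501
grasp_force: 26.8
```

Run:
```python
from h import *
p=manip.grab_frame("side")
s=manip.state();print(s["tool_pos"].round(4),s["contact_force"].round(1),s["ft_torque"].round(2),s["gripper_width"],s["joint_pos"].round(3))
t,r=tool()
print(((proj([t,t+r.apply([0,0,.017])],p)-[235,160])*12).round())
a=cv2.resize(p["image"][160:210,235:295],None,fx=12,fy=12,interpolation=cv2.INTER_CUBIC)
cv2.imwrite("pics/c5.png",a[:,:,::-1])
```

```text
[0.5916 0.0802 0.2472] [ 0.9  5.6 -2.2] [ 0.7  -0.28 -0.32] 0.4949359795170277 [-0.033  0.232  1.4    0.092  1.899  1.81 ]
[[372. 355.]
 [402. 385.]]
```

View pics/c5.png

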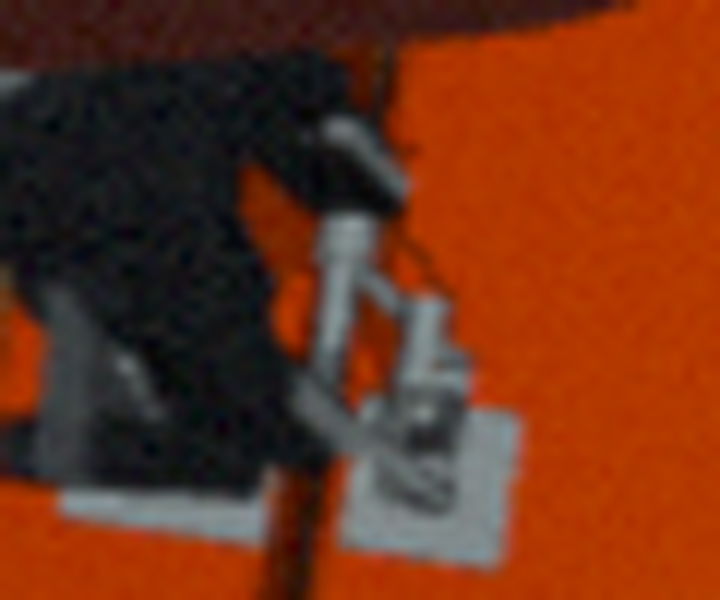

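Contact is made, but the ears are only at the fingertips, with the lower finger pushing harder. I'll ease open, advance 5 mm, shift 1.5 mm towards case +y, and re-grip.

apply_moves:
  moves:
    - [[0,0,0],[0,0,0],-0.1]
    - [[0,0,0],[0,0,0],-0.15]
    - [[0,0,0],[0,-0.15,0.5],-0.15]
    - [[0,0,0],[0,-0.15,0.5],-0.15]
    - [[0,0,0],[0,-0.15,0.5],-0.05]
    - [[0,0,0],[0,-0.15,0.5],0.0]
    - [[0,0,0],[0,-0.15,0.5],0.03]
    - [[0,0,0],[0,-0.15,0.5],0.03]
    - [[0,0,0],[0,-0.15,0.5],0.03]

```text
time: 8.1
tool_pos: [0.5901, 0.081, 0.2429]
tool_rot: [-0.024, 0.972, -0.128, -0.197]
contact_force: [1.0, 3.1, 1.7]
gripper_width: 0.495
grasp_force: 42.6
```

apply_moves:
  moves:
    - [[0,0,0],[0.4,-0.05,0.05],0.05]
    - [[0,0,0],[0.9,-0.05,0.15],0.05]
    - [[0,0,0],[1.5,-0.05,0.25],0.05]
    - [[0,0,0],[2.1,-0.05,0.4],0.05]
    - [[0,0,0],[2.7,-0.05,0.5],0.05]
    - [[0,0,0],[3.2,-0.05,0.6],0.05]
    - [[0,0,0],[3.7,-0.05,0.9],0.05]
    - [[0,0,0],[4.2,-0.05,1.2],0.05]
    - [[0,0,0],[4.6,-0.05,1.4],0.05]
    - [[0,0,0],[5.0,-0.05,1.65],0.05]
    - [[0,0,0],[5.4,-0.05,2.05],0.05]
    - [[0,0,0],[5.7,-0.05,2.45],0.05]
    - [[0,0,0],[6.0,-0.05,2.9],0.05]
    - [[0,0,0],[6.0,-0.05,2.9],0.05]

```text
time: 9.5
tool_pos: [0.633, 0.0701, 0.1922]
tool_rot: [-0.025, 0.972, -0.128, -0.197]
contact_force: [1.2, 5.4, 2.7]
gripper_width: 0.491
grasp_force: 55.5
```

Run:
```python
from h import *
o=spots(["bail_bar","lever_pad","keeper_seat"])
s=manip.state();print(s["tool_pos"].round(4),s["contact_force"].round(1),s["ft_torque"].round(2),s["gripper_width"],s["grasp_force"])
a=cv2.resize(o["side"]["image"][160:210,230:290],None,fx=12,fy=12,interpolation=cv2.INTER_CUBIC)
cv2.imwrite("pics/c6.png",a[:,:,::-1])
```

```text
side bail_bar [0.6385 0.0672 0.2116] 0.54
side lever_pad [0.615  0.0745 0.2309] 0.79
side keeper_seat None
top bail_bar None
top lever_pad None
top keeper_seat None
[0.6331 0.0701 0.1932] [2.2 4.3 0.9] [ 0.76 -0.1  -0.35] 0.48509379940062874 55.4709130525589
```

View pics/c6.png

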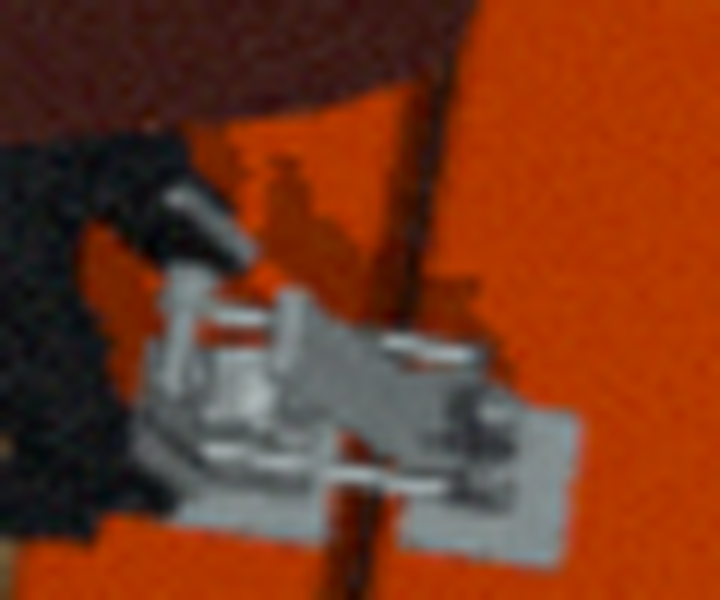

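The bail has swung over. The bar is at crop (180,320), above and just beyond the keeper, and the lever now leans towards the keeper. I'll lower it slowly.

apply_moves:
  moves:
    - [[0,0,0],[0.18,-0.05,0.16],0.05]
    - [[0,0,0],[0.3,-0.1,0.4],0.05]
    - [[0,0,0],[0.42,-0.1,0.65],0.05]
    - [[0,0,0],[0.53,-0.1,0.9],0.05]
    - [[0,0,0],[0.64,-0.1,1.15],0.05]
    - [[0,0,0],[0.75,-0.1,1.4],0.05]
    - [[0,0,0],[0.75,-0.1,1.4],0.05]

```text
time: 10.6
tool_pos: [0.6339, 0.0702, 0.1765]
tool_rot: [-0.024, 0.972, -0.128, -0.198]
contact_force: [0.5, 2.5, 0.6]
gripper_width: 0.49
grasp_force: 54.4
```

apply_moves:
  moves:
    - [[0,0,0],[0.04,0,0.09],0.05]
    - [[0,0,0],[0.08,0,0.18],0.05]
    - [[0,0,0],[0.12,0,0.28],0.05]
    - [[0,0,0],[0.12,0,0.28],0.05]

```text
time: 11.0
tool_pos: [0.6341, 0.0702, 0.174]
tool_rot: [-0.024, 0.972, -0.128, -0.197]
contact_force: [-0.3, 2.5, 1.9]
gripper_width: 0.488
grasp_force: 54.5
```

apply_moves:
  moves:
    - [[0,0,0],[0.04,0,0.09],0.05]
    - [[0,0,0],[0.06,0,0.14],0.05]
    - [[0,0,0],[0.08,0,0.18],0.05]
    - [[0,0,0],[0.08,0,0.18],0.05]

```text
time: 11.4
tool_pos: [0.6344, 0.0702, 0.172]
tool_rot: [-0.024, 0.972, -0.128, -0.197]
contact_force: [-0.3, 1.8, 3.3]
gripper_width: 0.482
grasp_force: 54.6
```

apply_moves:
  moves:
    - [[0,0,0],[0.02,0,0.05],0.05]
    - [[0,0,0],[0.04,0,0.09],0.05]
    - [[0,0,0],[0.04,0,0.09],0.05]

```text
time: 11.7
tool_pos: [0.6344, 0.0702, 0.1709]
tool_rot: [-0.024, 0.972, -0.128, -0.197]
contact_force: [0.5, 2.2, 2.7]
gripper_width: 0.49
grasp_force: 54.6
```

apply_moves:
  moves:
    - [[0,0,0],[0.02,0,0.05],0.05]
    - [[0,0,0],[0.04,0,0.09],0.05]
    - [[0,0,0],[0.04,0,0.09],0.05]

```text
time: 12.0
tool_pos: [0.6344, 0.0702, 0.1699]
tool_rot: [-0.024, 0.972, -0.128, -0.197]
contact_force: [0.4, 1.7, 3.8]
gripper_width: 0.487
grasp_force: 54.7
```

apply_moves:
  moves:
    - [[0,0,0],[0.02,0,0.05],0.05]
    - [[0,0,0],[0.04,0,0.09],0.05]
    - [[0,0,0],[0.04,0,0.09],0.05]

```text
time: 12.3
tool_pos: [0.6344, 0.0702, 0.1692]
tool_rot: [-0.024, 0.972, -0.128, -0.197]
contact_force: [0.5, 1.9, 4.8]
gripper_width: 0.489
grasp_force: 54.7
```

apply_moves:
  moves:
    - [[0,0,0],[0.01,0,0.03],0.05]
    - [[0,0,0],[0.02,0,0.05],0.05]
    - [[0,0,0],[0.02,0,0.05],0.05]

```text
time: 12.6
tool_pos: [0.6344, 0.0702, 0.1691]
tool_rot: [-0.024, 0.972, -0.128, -0.197]
contact_force: [0.2, 2.3, 6.5]
gripper_width: 0.489
grasp_force: 54.9
```

Rest on the pedestal is felt (z stopped, Fz 6.5 N). I'll lift 1.5 mm and draw back.

apply_moves:
  moves:
    - [[0,0,0],[-0.06,0,-0.14],0.05]
    - [[0,0,0],[-0.15,0,-0.1],0.05]
    - [[0,0,0],[-0.24,0,-0.06],0.05]
    - [[0,0,0],[-0.34,0,-0.02],0.05]
    - [[0,0,0],[-0.43,0,0.02],0.05]
    - [[0,0,0],[-0.52,0,0.05],0.05]
    - [[0,0,0],[-0.52,0,0.05],0.05]

```text
time: 13.3
tool_pos: [0.6301, 0.0711, 0.1694]
tool_rot: [-0.024, 0.972, -0.128, -0.196]
contact_force: [4.0, 0.8, 0.7]
gripper_width: 0.488
grasp_force: 54.6
```

apply_moves:
  moves:
    - [[0,0,0],[-0.09,0,0.04],0.05]
    - [[0,0,0],[-0.18,0,0.08],0.05]
    - [[0,0,0],[-0.18,0,0.08],0.05]

```text
time: 13.6
tool_pos: [0.6274, 0.0719, 0.1695]
tool_rot: [-0.024, 0.972, -0.128, -0.197]
contact_force: [4.7, 0.2, 0.4]
gripper_width: 0.487
grasp_force: 54.6
```

apply_moves:
  moves:
    - [[0,0,0],[-0.05,0,0.02],0.05]
    - [[0,0,0],[-0.09,0,0.04],0.05]
    - [[0,0,0],[-0.09,0,0.04],0.05]

```text
time: 13.9
tool_pos: [0.6263, 0.0721, 0.1696]
tool_rot: [-0.024, 0.972, -0.128, -0.197]
contact_force: [2.5, -0.8, -1.5]
gripper_width: 0.484
grasp_force: 54.5
```

apply_moves:
  moves:
    - [[0,0,0],[-0.05,0,0.02],0.05]
    - [[0,0,0],[-0.09,0,0.04],0.05]
    - [[0,0,0],[-0.09,0,0.04],0.05]

```text
time: 14.2
tool_pos: [0.6254, 0.0724, 0.1696]
tool_rot: [-0.024, 0.972, -0.128, -0.197]
contact_force: [3.0, -2.2, -0.6]
gripper_width: 0.487
grasp_force: 54.4
```

apply_moves:
  moves:
    - [[0,0,0],[-0.05,0,0.02],0.05]
    - [[0,0,0],[-0.09,0,0.04],0.05]
    - [[0,0,0],[-0.09,0,0.04],0.05]

```text
time: 14.5
tool_pos: [0.6245, 0.0727, 0.1697]
tool_rot: [-0.024, 0.972, -0.128, -0.197]
contact_force: [3.4, -3.4, -0.4]
gripper_width: 0.492
grasp_force: 54.4
```

apply_moves:
  moves:
    - [[0,0,0],[-0.05,0,0.02],0.05]
    - [[0,0,0],[-0.09,0,0.04],0.05]
    - [[0,0,0],[-0.09,0,0.04],0.05]

```text
time: 14.8
tool_pos: [0.6236, 0.073, 0.1697]
tool_rot: [-0.024, 0.972, -0.128, -0.197]
contact_force: [2.8, -3.6, -0.7]
gripper_width: 0.489
grasp_force: 54.4
```

apply_moves:
  moves:
    - [[0,0,0],[-0.05,0.05,0.02],0.05]
    - [[0,0,0],[-0.09,0.05,0.04],0.05]
    - [[0,0,0],[-0.09,0.05,0.04],0.05]

```text
time: 15.1
tool_pos: [0.6227, 0.0731, 0.1698]
tool_rot: [-0.024, 0.972, -0.128, -0.197]
contact_force: [3.2, -1.3, -2.7]
gripper_width: 0.487
grasp_force: 54.4
```

apply_moves:
  moves:
    - [[0,0,0],[-0.05,0,0.02],0.05]
    - [[0,0,0],[-0.09,0,0.04],0.05]
    - [[0,0,0],[-0.09,0,0.04],0.05]

```text
time: 15.4
tool_pos: [0.622, 0.0733, 0.1698]
tool_rot: [-0.024, 0.972, -0.128, -0.197]
contact_force: [4.5, -1.0, -1.0]
gripper_width: 0.486
grasp_force: 54.4
```

apply_moves:
  moves:
    - [[0,0,0],[-0.05,0,0.02],0.05]
    - [[0,0,0],[-0.05,0,0.02],0.05]

```text
time: 15.6
tool_pos: [0.6218, 0.0733, 0.1698]
tool_rot: [-0.024, 0.972, -0.128, -0.196]
contact_force: [6.2, -0.9, -1.5]
gripper_width: 0.489
grasp_force: 54.4
```

Run:
```python
from h import *
o=spots(["bail_bar","lever_pad"])
s=manip.state();print(s["tool_pos"].round(4),s["contact_force"].round(1),s["ft_torque"].round(2))
a=cv2.resize(o["side"]["image"][160:210,230:290],None,fx=12,fy=12,interpolation=cv2.INTER_CUBIC)
cv2.imwrite("pics/c7.png",a[:,:,::-1])
```

```text
side bail_bar [0.628  0.0701 0.1922] 0.48
side lever_pad [0.586  0.0849 0.2471] 0.63
top bail_bar None
top lever_pad None
[0.6218 0.0733 0.1698] [ 5.9 -0.9 -1.7] [-0.28 -1.14  0.15]
```

View pics/c7.png

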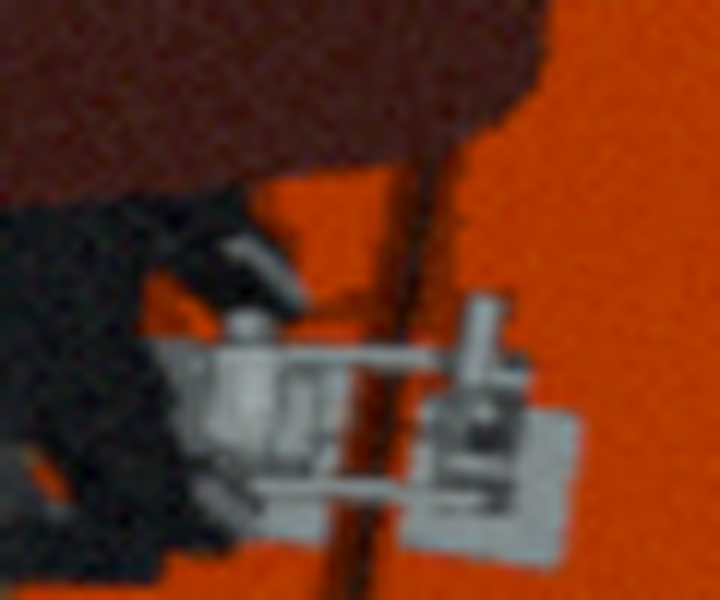

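The bar is felt on the post (6 N, stalled). Its ear shows at (250,325) beside the lip, and the lever is upright at (480,330). I'll relieve the pull, open, retreat along the fingers and shut the gripper.

apply_moves:
  moves:
    - [[0,0,0],[0.05,0,-0.02],0.0]
    - [[0,0,0],[0.05,0,-0.02],-0.1]
    - [[0,0,0],[0.05,0,-0.02],-0.2]
    - [[0,0,0],[0.05,0,-0.02],-0.3]
    - [[0,0,0],[0.05,0,-0.02],-0.3]
    - [[0,0,0],[0.05,0,-1.5],-0.3]
    - [[0,0,0],[0.05,0,-4],-0.3]
    - [[0,0,0],[0.05,0,-8],0.5]
    - [[0,0,0],[0.05,0,-10],1]
    - [[0,0,0],[0.05,0,-10],1]
    - [[0,0,0],[0.05,0,-10],1]
    - [[0,0,0],[0.05,0,-10],1]
    - [[0,0,0],[0.05,0,-10],1]
    - [[0,0,0],[0.05,0,-10],1]

```text
time: 17.3
tool_pos: [0.6586, 0.0635, 0.2603]
tool_rot: [-0.024, 0.971, -0.128, -0.198]
contact_force: [0.4, 0.0, 0.1]
gripper_width: -0.001
grasp_force: 0.0
```

Run:
```python
from h import *
o=spots(["bail_bar","lever_pad","keeper_seat","latch_pivot"])
s=manip.state();print(s["tool_pos"].round(4),s["contact_force"].round(1),s["gripper_width"])
t,r=tool();p=o["side"]
x0,y0=215,140
print(((proj([t,t+r.apply([0,0,.017]),t+r.apply([-.011,0,.017]),t+r.apply([-.011,0,-.01]),[.586,.0849,.2471]],p)-[x0,y0])*8).round())
a=cv2.resize(p["image"][y0:y0+70,x0:x0+85],None,fx=8,fy=8,interpolation=cv2.INTER_CUBIC)
cv2.imwrite("pics/c8.png",a[:,:,::-1])
```

```text
side bail_bar [0.6291 0.0684 0.1919] 0.39
side lever_pad [0.5905 0.0802 0.2488] 0.52
side keeper_seat [0.6272 0.0711 0.1893] 0.62
side latch_pivot [0.5822 0.0808 0.1947] 0.61
top bail_bar None
top lever_pad None
top keeper_seat None
top latch_pivot None
[0.6594 0.0634 0.2618] [ 1.  -0.5  0.3] 0.0005612052102250118
[[172. 343.]
 [196. 364.]
 [229. 365.]
 [191. 331.]
 [428. 411.]]
```

View pics/c8.png

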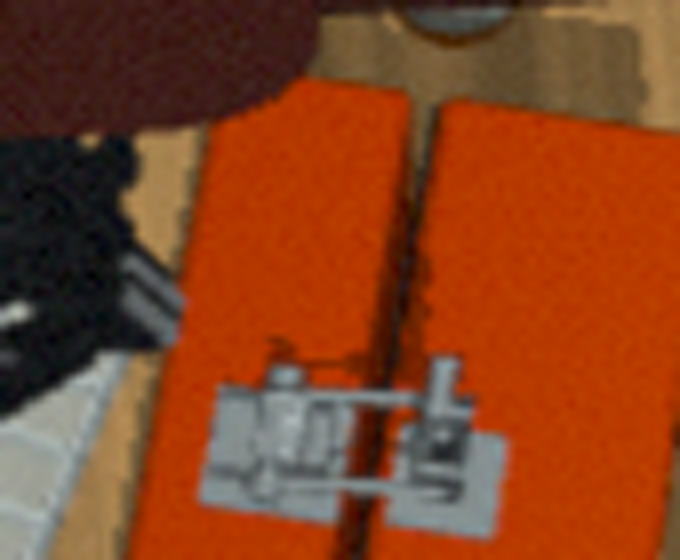

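Shut tips show at (182,325), which puts them about 16 mm behind the reported TCP, the same as in the grasp. The bail stays hooked and the lever is upright at (445,385). I'll approach the lever's pushing face.

apply_moves:
  moves:
    - [[0,0,0],[-1,0.05,1],1]
    - [[0,0,0],[-2,0.1,2.2],1]
    - [[0,0,0],[-3,0.1,3.6],1]
    - [[0,0,0],[-3.7,0.1,4.7],1]
    - [[0,0,0],[-4.1,0.1,5.3],1]
    - [[0,0,0],[-4.1,0.1,5.3],1]
    - [[0,0,0],[-4.1,0.1,5.3],1]

```text
time: 18.5
tool_pos: [0.603, 0.0773, 0.2292]
tool_rot: [-0.024, 0.972, -0.128, -0.197]
contact_force: [0.4, 0.2, -0.2]
gripper_width: -0.0
grasp_force: 0.0
```

apply_moves:
  moves:
    - [[0,0,0],[-0.3,0,0.13],1]
    - [[0,0,0],[-0.6,0,0.26],1]
    - [[0,0,0],[-0.9,0,0.4],1]
    - [[0,0,0],[-1.2,0,0.55],1]
    - [[0,0,0],[-1.5,0,0.7],1]
    - [[0,0,0],[-1.5,0,0.7],1]

```text
time: 19.1
tool_pos: [0.5866, 0.0817, 0.2286]
tool_rot: [-0.024, 0.972, -0.128, -0.197]
contact_force: [1.2, -0.3, 0.5]
gripper_width: -0.003
grasp_force: 0.4
```

apply_moves:
  moves:
    - [[0,0,0],[-0.3,0,0.15],1]
    - [[0,0,0],[-0.6,0,0.31],1]
    - [[0,0,0],[-0.6,0,0.31],1]

```text
time: 19.4
tool_pos: [0.5804, 0.0833, 0.2285]
tool_rot: [-0.024, 0.972, -0.128, -0.196]
contact_force: [3.5, -1.9, 4.0]
gripper_width: -0.002
grasp_force: 1.9
```

apply_moves:
  moves:
    - [[0,0,0],[-0.22,0,0.14],1]
    - [[0,0,0],[-0.45,0,0.28],1]
    - [[0,0,0],[-0.67,0,0.43],1]
    - [[0,0,0],[-0.89,0,0.58],1]
    - [[0,0,0],[-0.89,0,0.58],1]

```text
time: 19.9
tool_pos: [0.5705, 0.0858, 0.2269]
tool_rot: [-0.024, 0.972, -0.128, -0.196]
contact_force: [3.5, -2.4, 6.0]
gripper_width: -0.003
grasp_force: 3.2
```

apply_moves:
  moves:
    - [[0,0,0],[-0.18,0,0.18],1]
    - [[0,0,0],[-0.37,0,0.37],1]
    - [[0,0,0],[-0.55,0,0.55],1]
    - [[0,0,0],[-0.74,0,0.74],1]
    - [[0,0,0],[-0.74,0,0.74],1]

```text
time: 20.4
tool_pos: [0.5612, 0.0882, 0.2238]
tool_rot: [-0.024, 0.972, -0.128, -0.196]
contact_force: [4.8, -3.1, 8.6]
gripper_width: -0.002
grasp_force: 3.8
```

apply_moves:
  moves:
    - [[0,0,0],[-0.15,0,0.22],1]
    - [[0,0,0],[-0.3,0,0.45],1]
    - [[0,0,0],[-0.45,0,0.67],1]
    - [[0,0,0],[-0.59,0,0.89],1]
    - [[0,0,0],[-0.59,0,0.89],1]

```text
time: 20.9
tool_pos: [0.5519, 0.0907, 0.2178]
tool_rot: [-0.024, 0.972, -0.128, -0.197]
contact_force: [2.5, -3.1, 8.3]
gripper_width: 0.0
grasp_force: 3.6
```

apply_moves:
  moves:
    - [[0,0,0],[-0.1,0,0.25],1]
    - [[0,0,0],[-0.2,0,0.5],1]
    - [[0,0,0],[-0.3,0,0.74],1]
    - [[0,0,0],[-0.39,0,0.97],1]
    - [[0,0,0],[-0.39,0,0.97],1]

```text
time: 21.4
tool_pos: [0.5437, 0.093, 0.2091]
tool_rot: [-0.024, 0.971, -0.128, -0.199]
contact_force: [-0.6, -0.1, 4.7]
gripper_width: 0.001
grasp_force: 2.3
```

apply_moves:
  moves:
    - [[0,0.07,0],[0.07,0,0.25],1]
    - [[0,0.14,0],[0.14,0,0.5],1]
    - [[0,0.2,0],[0.21,0,0.76],1]
    - [[0,0.27,0],[0.22,0,0.95],1]
    - [[0,0.34,0],[0.22,0,1.15],1]
    - [[0,0.4,0],[0.23,0,1.33],1]
    - [[0,0.4,0],[0.23,0,1.33],1]

```text
time: 22.1
tool_pos: [0.5395, 0.0943, 0.1939]
tool_rot: [0.002, 0.992, -0.13, -0.002]
contact_force: [-0.1, -1.2, 0.8]
gripper_width: 0.002
grasp_force: 0.0
```

Run:
```python
from h import *
o=spots(["lever_pad","bail_bar","keeper_seat"])
s=manip.state();t,r=tool();print(t.round(4),s["contact_force"].round(1),r.as_matrix().round(3))
d=t-[.5803,.0825,.1943]; print("rel pivot",(R.from_euler('z',-15,degrees=True).inv().apply(d)*1000).round(1))
```

```text
side lever_pad [0.5279 0.0931 0.2052] 0.71
side bail_bar [0.6218 0.0713 0.1952] 0.47
side keeper_seat [0.6229 0.0715 0.1911] 0.61
top lever_pad None
top bail_bar [0.6248 0.076  0.1897] 0.42
top keeper_seat [0.6232 0.0714 0.1901] 0.71
[0.5423 0.0933 0.1953] [-0.  -0.  -0.1] [[ 0.966 -0.259 -0.002]
 [-0.259 -0.966 -0.003]
 [-0.001  0.004 -1.   ]]
rel pivot [-39.5   0.6   1. ]
```

The lever snapped home: its pad is at z 0.205 and the keeper is pulled in about 7 mm. Next is the confirming push of about 10 N.

apply_moves:
  moves:
    - [[0,0,0],[-0.5,0,0.2],1]
    - [[0,0,0],[-0.7,0,0.4],1]
    - [[0,0,0],[-0.7,0,0.5],1]
    - [[0,0,0],[-0.7,0,0.6],1]
    - [[0,0,0],[-0.7,0,0.6],1]

```text
time: 23.0
tool_pos: [0.5351, 0.0953, 0.1892]
tool_rot: [0.002, 0.991, -0.13, -0.0]
contact_force: [0.3, 1.3, 0.1]
gripper_width: -0.002
grasp_force: 0.0
```

apply_moves:
  moves:
    - [[0,0,0],[0,0,0.1],1]
    - [[0,0,0],[0,0,0.1],1]

```text
time: 23.2
tool_pos: [0.5352, 0.0952, 0.1883]
tool_rot: [0.002, 0.991, -0.13, -0.0]
contact_force: [0.1, 0.5, 0.5]
gripper_width: -0.0
grasp_force: 0.0
```

apply_moves:
  moves:
    - [[0,0,0],[0,0,0.05],1]
    - [[0,0,0],[0,0,0.1],1]
    - [[0,0,0],[0,0,0.1],1]

```text
time: 23.5
tool_pos: [0.5352, 0.0953, 0.1873]
tool_rot: [0.002, 0.991, -0.13, -0.0]
contact_force: [0.0, 0.4, 0.1]
gripper_width: -0.002
grasp_force: 0.0
```

apply_moves:
  moves:
    - [[0,0,0],[0,0,0.05],1]
    - [[0,0,0],[0,0,0.1],1]
    - [[0,0,0],[0,0,0.1],1]

```text
time: 23.8
tool_pos: [0.5353, 0.0953, 0.1872]
tool_rot: [0.002, 0.991, -0.13, -0.0]
contact_force: [-2.8, -0.8, 4.4]
gripper_width: -0.003
grasp_force: 2.4
```

apply_moves:
  moves:
    - [[0,0,0],[0,0,0.05],1]
    - [[0,0,0],[0,0,0.1],1]
    - [[0,0,0],[0,0,0.1],1]

```text
time: 24.1
tool_pos: [0.5353, 0.0953, 0.187]
tool_rot: [0.002, 0.991, -0.13, 0.0]
contact_force: [-5.0, -0.3, 8.2]
gripper_width: 0.002
grasp_force: 4.2
```

apply_moves:
  moves:
    - [[0,0,0],[-0.05,0,0.05],1]
    - [[0,0,0],[-0.05,0,0.05],1]
    - [[0,0,0],[-0.05,0,0.05],1]

```text
time: 24.4
tool_pos: [0.5353, 0.0953, 0.187]
tool_rot: [0.002, 0.991, -0.13, 0.001]
contact_force: [-4.1, -0.8, 9.0]
gripper_width: -0.002
grasp_force: 4.6
```

apply_moves:
  moves:
    - [[0,0,0],[0,0,0],1]
    - [[0,0,0],[0,0,0],1]
    - [[0,0,0],[0,0,0],1]
    - [[0,0,0],[0,0,0],1]
    - [[0,0,0],[0,0,0],1]
    - [[0,0,0],[0,0,0],1]
    - [[0,0,0],[0,0,0],1]
    - [[0,0,0],[0,0,0],1]
    - [[0,0,0],[0,0,0],1]
    - [[0,0,0],[0,0,0],1]
    - [[0,0,0],[0,0,0],1]
    - [[0,0,0],[0,0,0],1]
    - [[0,0,0],[0,0,0],1]
    - [[0,0,0],[0,0,0],1]

```text
time: 25.8
tool_pos: [0.5353, 0.0953, 0.187]
tool_rot: [0.002, 0.991, -0.13, 0.001]
contact_force: [-4.6, -1.5, 9.1]
gripper_width: 0.004
grasp_force: 4.6
```

apply_moves:
  moves:
    - [[0,0,0],[-0.05,0,0.03],1]
    - [[0,0,0],[-0.05,0,0.03],1]
    - [[0,0,0],[-0.05,0,0.03],1]
    - [[0,0,0],[-0.05,0,0.03],1]
    - [[0,0,0],[-0.05,0,0.03],1]
    - [[0,0,0],[-0.05,0,0.03],1]
    - [[0,0,0],[-0.05,0,0.03],1]
    - [[0,0,0],[-0.05,0,0.03],1]
    - [[0,0,0],[-0.05,0,0.03],1]
    - [[0,0,0],[-0.05,0,0.03],1]
    - [[0,0,0],[-0.05,0,0.03],1]
    - [[0,0,0],[-0.05,0,0.03],1]
    - [[0,0,0],[-0.05,0,0.03],1]
    - [[0,0,0],[-0.05,0,0.03],1]

```text
time: 27.2
tool_pos: [0.5353, 0.0953, 0.187]
tool_rot: [0.002, 0.991, -0.13, 0.001]
contact_force: [-2.7, -0.6, 10.2]
gripper_width: -0.002
grasp_force: 4.6
```

apply_moves:
  moves:
    - [[0,0,0],[0,0,-0.3],1]
    - [[0,0,0],[0,0,-1],1]
    - [[0,0,0],[0,0,-4],1]
    - [[0,0,0],[0,0,-8],1]
    - [[0,0,0],[-4,0,-12],1]
    - [[0,0,0],[-8,0,-12],1]
    - [[0,0,0],[-8,0,-12],1]
    - [[0,0,0],[-8,0,-12],1]

```text
time: 28.0
tool_pos: [0.4567, 0.1168, 0.3049]
tool_rot: [0.002, 0.992, -0.13, 0.001]
contact_force: [-0.1, -0.4, -0.4]
gripper_width: 0.002
grasp_force: 0.0
```

Run:
```python
from h import *
o=spots(["lever_pad","bail_bar","keeper_seat","amber_bottle","white_jar","pill_tray"])
s=manip.state();print(s["time"],s["tool_pos"].round(4),s["contact_force"].round(1))
a=cv2.resize(o["side"]["image"][150:220,215:300],None,fx=8,fy=8,interpolation=cv2.INTER_CUBIC)
cv2.imwrite("pics/c9.png",a[:,:,::-1])
```

```text
side lever_pad [0.5256 0.0958 0.2058] 0.8
side bail_bar [0.6212 0.0732 0.1914] 0.47
side keeper_seat [0.6211 0.0702 0.192 ] 0.7
side amber_bottle None
side white_jar [0.6129 0.3042 0.002 ] 0.55
side pill_tray [7.589e-01 3.500e-02 5.000e-04] 0.81
top lever_pad [0.5307 0.0955 0.2059] 0.72
top bail_bar [0.6234 0.0752 0.1893] 0.42
top keeper_seat [0.6258 0.0684 0.1939] 0.9
top amber_bottle None
top white_jar [ 0.6112  0.3035 -0.0019] 0.54
top pill_tray [ 0.765   0.042  -0.0013] 0.88
28.7 [0.4571 0.1166 0.3046] [ 0.1 -0.3 -0.8]
```

View pics/c9.png

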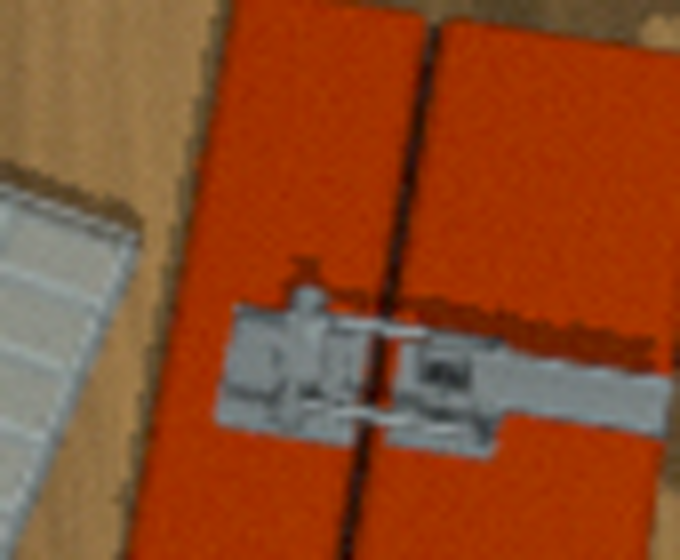

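The lever lies flat (500–670, 350–435), the bail is hooked at (305,300), and the joint gap is narrow. I'm handing in.

```bash
python3 -c "
from plant import manip
print(manip.job_done())"
```

```text
the job is handed in; nothing more can be done
None
```

The bail is hooked under the keeper's lip, the lever snapped home and held a steady 9–10 N push for over 2 s, and the arm is clear; I handed it in at about 29 s, and the arm never went near the bottle, jar or tray (the final check found the jar and tray in place but did not detect the bottle).

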